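Cock the hammer of the coating impact tester

TASK

Make the coating impact tester ready: take its hammer arm by the black handle, lift it, draw it back against its spring past the red tooth of the catch, lower it fully behind the tooth, ease it forward until the tooth holds it, then let go and move clear. The catch is a hair trigger whose exact place must be felt: once the arm is drawn, do not let it snap forward or push it off the tooth. Leave everything else on the bench where it is.

Things in the scene. Friction and masses are not known exactly. Their poses are not given: they have to be found in the camera images.
- tester: Coating impact tester, fixed: blue bed 260 (x) x 280 (y) x 12 mm. Origin: centre of its underside, z up. A steel hammer arm (16 mm wide, 30 to 40 mm above the bench) swings level about a post at bed x = +70, y = 0 mm; its spring pulls it clockwise seen from above, up to an upright orange sample plate on the +y side. At rest it points from the post to bed direction (-0.819, 0.574).
- pivot (a point): Centre of the post about which the arm swings, at bed height, fixed. The post is 22 mm thick, 102 mm high with its cap. The orange sample plate (44 mm wide) and its clamp reach 52 mm above the bench, about 35 mm beyond the resting arm on its clockwise side.
- handle (a point): Middle of the black handle bar, 80 mm above the bench when the arm is down. The bar is 100 mm long, level, square across the arm, 12 mm thick (along the arm) and reaches from 62 to 92 mm above the bench, on a short stem 140 mm from the post; it is rigid with the arm and turns with it. Pinch it across its 12 mm. At rest its middle stands at bed (-45, 80) mm.
- catch_slot (a point): Middle of the tooth's range on the bed, 100 mm from the post, fixed. The catch is clamped somewhere within 15 mm either way along the arm's path (not measured). Its red tooth is 24 mm wide along the arm, 8 mm thick, its top 21 mm above the bench, with a thin red trigger tongue beside it. A 10 mm pin under the arm overlaps the tooth by 5 mm: lift the arm 8 to 15 mm to pass.
- hammer_swing (a joint): Swing of the arm, rad: 0 at rest, growing as it is drawn back (counter-clockwise from above), stop at 1.40. Spring force at the handle: 3 N at 0, 6 N at 0.85, 7 N at 1.2. It hangs on the tooth somewhere between 0.80 and 1.11; from 1.18 to 1.35 the pin is clear behind it. 3 to 4 N more pushed forward at the handle, or letting go 3 mm early, fires it; let go over 1 mm early it snaps.
- hammer_lift (a joint): Height of the arm above its lowest level, m: 0 down (its weight and a light spring hold it there), at most 0.018. Lifting takes 4 to 8 N.
- spare_plate: Bystander: loose orange sample plate 30 x 60 x 5 mm lying on the far part of the tester's bed. Origin: centre of its underside.
- screw_tin: Bystander: small amber tin with a pale lid, 30 mm across, 24 mm high, on the near right (-x, -y) corner of the bed. Origin: centre of its underside.
- black_plate: Bystander: loose black painted plate 50 x 75 x 5 mm on the bench. Origin: centre of its underside.
- tape_roll: Bystander: blue roll of tape, 84 mm across, 24 mm high. Origin: centre of its underside.
- paint_can: Bystander: paint can 74 mm across, 95 mm high. Origin: centre of its underside.
- thinner_bottle: Bystander: white bottle with a red cap, 52 mm across, 130 mm high. Origin: centre of its underside.
- mixing_cup: Bystander: white open cup, 76 mm across, 70 mm high. Origin: centre of its underside.
- brush: Bystander: paint brush lying on the bench. Its x axis runs along it.

How it is judged (in metres and radians):
On the way:
1. the hammer arm is drawn back to the catch (value of joint hammer_swing above 0.78 rad), for 0.2 s.
At the end, for the whole second after the job is handed in: The hammer arm hangs on the catch by itself, at rest, drawn back (swing between 0.78 and 1.13 rad) and fully down (lifted less than 2 mm) (value of joint hammer_swing between 0.78 and 1.13 rad and value of joint hammer_lift below 0.002 m and velocity of joint hammer_swing between -0.1 and 0.1 rad/s); the robot touches nothing.
It fails at once if the drawn hammer arm snapped forward or fired (forward swing faster than 1.5 rad/s, 0.2 m/s at the handle) (velocity of joint hammer_swing below -1.5 rad/s and value of joint hammer_swing above 0.1 rad).
It fails at once if a bystander was moved by more than 20 mm (distance of any of spare_plate, screw_tin, black_plate, tape_roll, paint_can, thinner_bottle, mixing_cup, brush from where it was at the start of the episode above 0.02 m).
It also fails if it takes over 69 s, if anything falls off the work surface, if the arm or the gripper's body presses on something with over 40 N, if the wrist force passes 120 N, or if a joint passes its speed limit or range.

ROBOT

A 7-joint arm with a two-finger parallel gripper is mounted at the origin on the work surface. World frame = base frame: x ahead of the robot, y to its left, z up, the work surface at z = 0. Lengths are in mm, angles in rad, forces in N, time in s.
With the tool pointing down it reaches from about 400 to 850 mm from the base axis. Payload 6.9 kg.
Tool frame: the origin (TCP) lies on the centre line of the jaws, within the pads' length; the fingertips stand 8 mm ahead of it and the grasp point (between the pads) lies 11 mm behind it; z points along the fingers, y is the direction in which the jaws open and shut (so a half turn about z gives the same grasp; the last joint's range is limited). The gripper opens to 85 mm and grips with 20 to 120 N. Pads are 22 mm wide; open, the fingers measure 114 mm over their backs; the gripper's body (76 mm by 85 mm) begins 54 mm behind the grasp point. The pads swing forward as they close: fully open they stand 13 mm farther back than shut.
Start: joints at [1.357, 0.507, -0.238, 1.5, 0.126, 1.149, -0.155], TCP at [195.862, -593.506, 239.275] pointing down, gripper open.
Joint ranges: [-3.08, 3.08], [-0.24, 2.05], [-1.43, 1.35], [0, 2.5], [-1.52, 4.66], [0.17, 1.96], [-2.89, 2.89]. Speed limits (rad/s): [2.39, 2.39, 3.14, 3.14, 3.14, 3.14, 3.14].

INTERFACE

Orientations are given as [roll, pitch, yaw] about the fixed x, y, z axes, in that order (R = Rz(yaw) Ry(pitch) Rx(roll)).
In Python, from workcell import manip gives the robot as it stands.
- The arm moves only by the shell command python3 -m handwheel 'ROWS' [OPENING]. ROWS is JSON, a list of rows, each a list of 4 numbers: the shift along the tool's x, y, z in mm, then the turn about the tool's z in degrees. A call has 1 to 10 rows; each row shifts and turns the commanded pose from where the row before left it, along the tool's axes as they then stand; what a row does not reach is not made up. A row lasts 1/12 s, in which the tool goes at most 41.7 mm and 7.16 degrees, less where a joint would pass 70% of its speed; a pose out of reach is approached as far as the arm can. A call is refused whole if a number of a shift passes 41.7 or a number of a turn 7.16, either way. A call with a gripper value outside its range is refused whole. OPENING is the gripper command: -1 is shut, 1 is fully open, values between are in proportion, set as the call begins (- or left out, the last holds). The fingers move at their own pace and stop on an object; the grip force is fixed at half the most. Time passes only in rows, so rows that do not move let the fingers close. It gives the time, the measured TCP pose, the force and the opening at its end, in the units of the state.
- manip.observe(): the state, without advancing time (a new reading comes with each control period).
- manip.grab_frame(name): name is "scene" or "top" or "wrist"; returns (picture, depth): 480x640x3 uint8, blue, green, red; 480x640 float32, mm along the optical axis (not along the pixel's ray), 0 where there is no reading.
- manip.camera_model(name): a dict with "camera_matrix" (3x3 intrinsics, pixels), "dist" ([k1, k2, p1, p2, k3] as OpenCV has them; the pictures are not rectified), "R" (3x3) and "t" (3): a world point X has camera coordinates R X + t; the wrist camera has in their place "T_tool_cam" (4x4, takes a point from camera to tool coordinates, whose origin is the TCP and whose axes are the flange's). Camera axes: x right, y down, z forward; pixel columns grow to the right and rows downward; lengths in mm; the calibration is good to about 2 mm. A picture is of the moment at which its call begins: read the wrist's pose just before it. camera_model takes no time and is no camera call.
- manip.sign_off(): hands the job in, once; it reports no verdict.
The state is a dict: "t": time; "q": joint angles; "dq": joint speeds; "tau": joint torques, N m; "tool_pos": TCP position; "tcp_rot": TCP orientation; "force": force on the tool from outside, world axes, zero at the start; "ft_torque": the same for the moment, N m; "opening": finger opening in mm.
Only numpy, scipy, OpenCV 4.12 (cv2) and the standard library are available. Lean on these libraries where they do the work, as an engineer would, in place of code of your own. Each camera call takes 0.05 s, during which the arm holds its last target.

## Working session

There is one attempt and no reset: what is moved stays moved. The work goes in short steps, Python scripts to look and compute and a shell command to move; the robot and the scene stay as the last step left them, time stands still between calls to the robot, and variables do not carry over. Pictures are saved under pics/ and viewed, and the job is handed in when it is done.

```bash
mkdir -p pics; python3 - <<'E'
from workcell import manip
import cv2,numpy as np
s=manip.observe(); print({k:np.round(v,3).tolist() for k,v in s.items()})
for n in ("top","scene"):
    p,d=manip.grab_frame(n); cv2.imwrite(f"pics/{n}0.png",p); np.save(f"pics/{n}0.npy",d)
    c=manip.camera_model(n); print(n,{k:np.round(v,3).tolist() for k,v in c.items()})
print(manip.camera_model("wrist"))
E
```

```text
{'t': 0.0, 'q': [1.358, 0.508, -0.238, 1.501, 0.126, 1.149, -0.155], 'dq': [0.002, -0.0, 0.001, 0.001, 0.0, -0.001, 0.001], 'tau': [-0.0, -62.059, -2.187, -24.965, 0.013, 0.012, -0.0], 'tool_pos': [195.64, -593.067, 238.422], 'tcp_rot': [-3.14, 0.0, 0.319], 'force': [-0.855, 0.662, 0.726], 'ft_torque': [0.004, -0.04, 0.005], 'opening': 85.355}
top {'camera_matrix': [[438.966, 0.0, 320.874], [0.0, 438.966, 232.336], [0.0, 0.0, 1.0]], 'dist': [-0.04, 0.0, 0.0, 0.0, 0.0], 'R': [[0.03, -1.0, 0.007], [-0.993, -0.031, -0.113], [0.113, -0.004, -0.994]], 't': [-3.741, 540.322, 917.978]}
scene {'camera_matrix': [[554.34, 0.0, 310.058], [0.0, 554.34, 241.164], [0.0, 0.0, 1.0]], 'dist': [-0.068, 0.0, 0.0, 0.0, 0.0], 'R': [[-0.065, 0.998, 0.005], [0.618, 0.044, -0.785], [-0.783, -0.048, -0.62]], 't': [32.648, -251.706, 1587.953]}
{'camera_matrix': array([[391.28859207,   0.        , 313.99828053],
       [  0.        , 391.28859207, 234.91645779],
       [  0.        ,   0.        ,   1.        ]]), 'dist': array([-0.0740212,  0.       ,  0.       ,  0.       ,  0.       ]), 'T_tool_cam': array([[ 4.42756707e-04, -9.44907087e-01, -3.27338359e-01,
         8.56584914e+01],
       [ 9.99999544e-01,  1.41265016e-04,  9.44814996e-04,
        -1.29491545e+00],
       [-8.46520927e-04, -3.27338628e-01,  9.44906718e-01,
        -1.35900819e+02],
       [ 0.00000000e+00,  0.00000000e+00,  0.00000000e+00,
         1.00000000e+00]])}
```

View pics/top0.png

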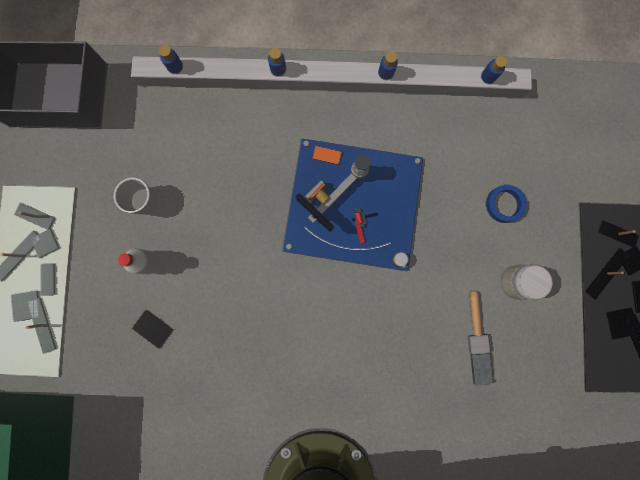

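View pics/scene0.png

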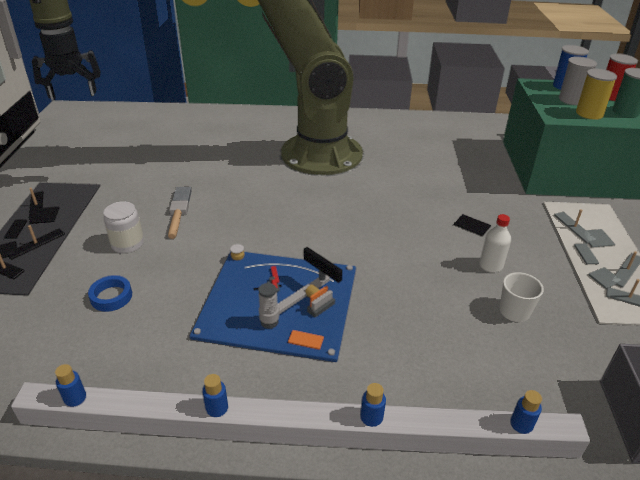

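```bash
cat > h.py <<'E'
import numpy as np,cv2
from workcell import manip
def ray(n,uv,z,cm=None):
    c=cm or manip.camera_model(n); K=np.array(c["camera_matrix"]);R=np.array(c["R"]);t=np.array(c["t"]).ravel()
    uv=np.array(uv,float).reshape(-1,1,2)
    x=cv2.undistortPoints(uv,K,np.array(c["dist"])).reshape(-1,2)
    C=-R.T@t; d=np.c_[x,np.ones(len(x))]@R
    return C+d*((np.broadcast_to(z,len(x))-C[2])/d[:,2])[:,None]
def proj(n,X,cm=None):
    c=cm or manip.camera_model(n);R=np.array(c["R"]);t=np.array(c["t"]).ravel()
    return cv2.projectPoints(np.array(X,float).reshape(-1,1,3),cv2.Rodrigues(R)[0],t,np.array(c["camera_matrix"]),np.array(c["dist"]))[0].reshape(-1,2)
def wristcm(s):
    c=dict(manip.camera_model("wrist")); T=np.array(c["T_tool_cam"])
    from scipy.spatial.transform import Rotation as Ro
    Rw=Ro.from_euler('xyz',s["tcp_rot"]).as_matrix()
    Rc=Rw@T[:3,:3]; p=Rw@T[:3,3]+np.array(s["tool_pos"])
    c["R"]=Rc.T; c["t"]=-Rc.T@p; return c
E
python3 - <<'E'
import cv2
p=cv2.imread("pics/top0.png"); cv2.imwrite("pics/topc.png",cv2.resize(p[130:280,275:435],None,fx=5,fy=4*1.0,interpolation=cv2.INTER_CUBIC)[:600,:800])
E
```

```text
(no output)
```

View pics/topc.png

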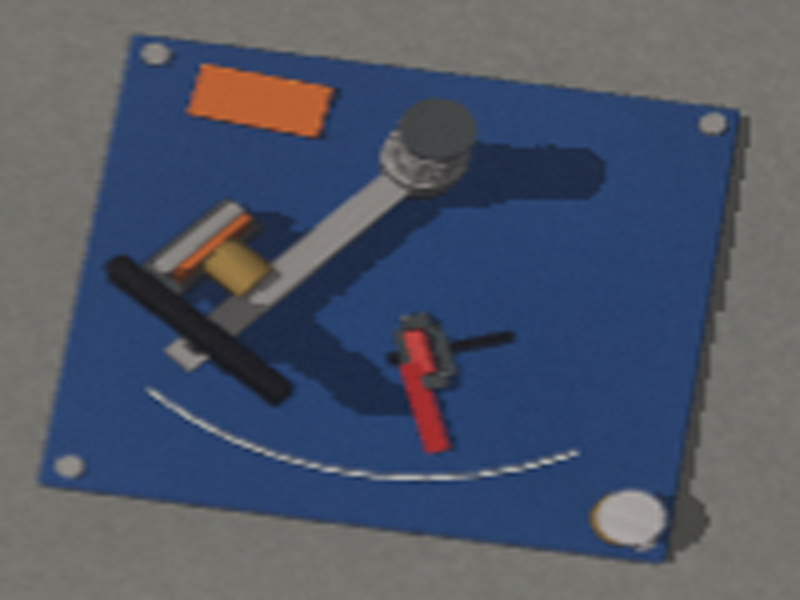

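```bash
cat > fit.py <<'E'
from h import *
px=np.array([[301.6,139],[423.4,157],[408.4,270.5],[282.6,251.5]])
B=np.array([[130,140],[130,-140],[-130,-140],[-130,140]],float)
W=ray("top",px,12)[:,:2]
a=B-B.mean(0);b=W-W.mean(0)
H=a.T@b;th=np.arctan2(H[0,1]-H[1,0],H[0,0]+H[1,1])
R=np.array([[np.cos(th),-np.sin(th)],[np.sin(th),np.cos(th)]]);o=W.mean(0)
def b2w(p):return np.array(p)@R.T+o
def w2b(p):return (np.array(p)-o)@R
if __name__=="__main__":
    print("yaw",th,"o",o,"res",(W-b2w(B)).round(1).tolist())
    hp=ray("top",[[298.6,196.2],[331,228.2]],90)[:,:2]
    print("handle",hp.round(1),hp.mean(0),np.linalg.norm(hp[0]-hp[1]),"model",b2w([-45,80]))
    pc=ray("top",[[275+440/5,130+130/4]],102)[:,:2]
    piv=b2w([70,0]);print("pivot",pc,piv)
    t=ray("top",[[275+420/5,130+350/4],[275+438/5,130+450/4],[275+410/5,130+360/4]],[21,15,21])[:,:2]
    tb=w2b(t)-[70,0]; print("tooth bed rel",tb, np.linalg.norm(tb,axis=1),(np.arctan2(tb[:,1],tb[:,0])-np.arctan2(.574,-.819))%(6.2832))
E
python3 fit.py
```

```text
yaw -0.12214066611870752 o [608.94736558 -59.34599631] res [[-1.6, -1.2], [-0.2, 0.3], [1.3, 1.0], [0.5, -0.2]]
handle [[606.3  60.7]
 [542.5  -7.3]] [574.41159511  26.6700355 ] 93.29335956119432 model [574.02958745  25.54068562]
pivot [[677.94812444 -68.57581518]] [678.4258724  -67.87460054]
tooth bed rel [[-100.79166696  -14.46778826]
 [-153.47286304  -30.57022407]
 [-106.94579857  -10.91355895]] [101.82473681 156.48788544 107.50120744] [0.75388172 0.80793042 0.71300959]
```

```bash
python3 -m handwheel '[[27.7,-23.5,0,0],[27.7,-23.5,0,0],[27.7,-23.5,0,0],[27.7,-23.5,0,0],[27.7,-23.5,0,0],[27.7,-23.5,0,0],[27.7,-23.5,0,0],[27.7,-23.5,0,0],[27.7,-23.5,0,0],[27.7,-23.5,0,0]]' 0.2; python3 -m handwheel '[[27.7,-23.5,0,0],[27.7,-23.5,0,0],[27.7,-23.5,0,0],[27.7,-23.5,0,0],[27.7,-23.5,0,0],[27.7,-23.5,0,0],[27.7,-23.5,0,0],[27.7,-23.5,0,0],[27.7,-23.5,0,0],[27.7,-23.5,0,0]]'; python3 -m handwheel '[[0,0,0,-5.94],[0,0,0,-5.94],[0,0,0,-5.94],[0,0,0,-5.94],[0,0,0,-5.94],[0,0,0,0],[0,0,0,0]]'
```

```text
t: 0.93
tool_pos: [385.7, -281.8, 239.2]
tcp_rot: [-3.141, 0.0, 0.319]
force: [0.8, -0.5, 0.1]
opening: 51.5
t: 1.77
tool_pos: [575.1, 28.0, 239.0]
tcp_rot: [-3.142, 0.001, 0.319]
force: [0.2, 0.2, 0.5]
opening: 51.3
t: 2.35
tool_pos: [574.5, 26.2, 238.9]
tcp_rot: [-3.141, 0.0, 0.834]
force: [-1.0, 0.8, 0.1]
opening: 51.2
```

```bash
python3 - <<'E'
from h import *; import pickle
s=manip.observe(); p,d=manip.grab_frame("wrist"); cv2.imwrite("pics/w1.png",p); np.save("pics/w1.npy",d); pickle.dump(s,open("s1.pkl","wb")); print(s["q"])
E
```

```text
[ 0.27881439  0.46580777 -0.5668769   1.63305541  0.27041013  1.12282518
 -1.09502824]
```

View pics/w1.png

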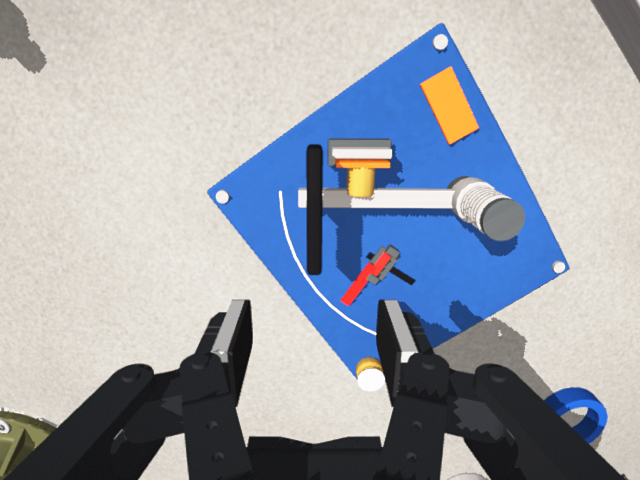

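```bash
python3 - <<'E'
from h import *; import pickle; import fit
s=pickle.load(open("s1.pkl","rb")); cm=wristcm(s)
C=ray("w",[[440,23],[569,268],[208,192]],12,cm)[:,:2]; print("corners",C.round(1), "top model",fit.b2w([[130,140],[130,-140],[-130,140]]).round(1))
h=ray("w",[[307,145],[322,145],[307,273],[322,273]],92,cm)[:,:2]; print("handle",h.round(1).tolist(),h.mean(0),"axis ang",np.arctan2(*(h[2]-h[0])[::-1]))
print("cap",ray("w",[[502,219]],102,cm), fit.b2w([70,0]))
t=ray("w",[[385,258],[377,268],[395,250]],[21,21,21],cm)[:,:2]
tb=fit.w2b(t)-[70,0];print(tb,np.linalg.norm(tb,axis=1),(np.arctan2(tb[:,1],tb[:,0])-np.arctan2(.574,-.819))%(6.2832))
p=cv2.imread("pics/w1.png");cv2.imwrite("pics/w1c.png",cv2.resize(p[130:330,270:540],None,fx=2.96,fy=2.96,interpolation=cv2.INTER_CUBIC))
E
```

```text
corners [[ 754.5   66.2]
 [ 720.8 -209.9]
 [ 501.8   96.7]] top model [[ 755.    63.8]
 [ 720.9 -214.1]
 [ 497.    95.4]]
handle [[607.9, 71.1], [615.8, 63.9], [540.5, -2.4], [549.3, -10.3]] [578.36406305  30.57053884] axis ang -2.313108854530916
cap [[679.97066697 -64.18151306 102.        ]] [678.4258724  -67.87460054]
[[ -93.0779784    -8.72653158]
 [-105.191571    -13.24952821]
 [ -80.65529033   -7.20889943]] [ 93.48616164 106.02271741  80.97681205] [0.70479585 0.7366104  0.70045631]
```

View pics/w1c.png

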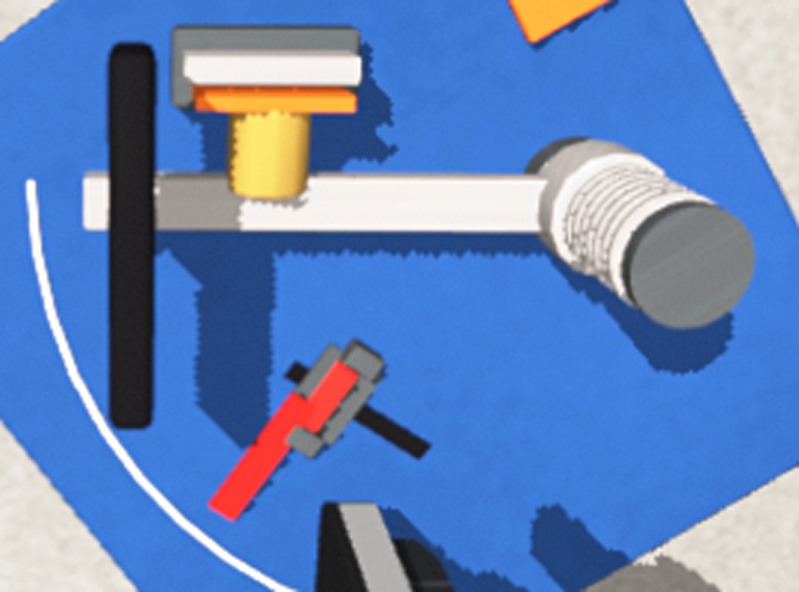

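```bash
python3 -m handwheel '[[1,0,30,0],[1,0,30,0],[1,0,30,0],[0,0,20,0],[0,0,10,0],[0,0,0,0],[0,0,0,0]]'; python3 - <<'E'
from h import *; import pickle
s=manip.observe(); p,d=manip.grab_frame("wrist"); cv2.imwrite("pics/w2.png",p); pickle.dump(s,open("s2.pkl","wb")); print(s["tool_pos"])
E
```

```text
t: 2.98
tool_pos: [576.9, 28.8, 119.7]
tcp_rot: [-3.142, -0.0, 0.836]
force: [-0.8, -0.0, 0.7]
opening: 51.3
[576.90254865  28.82270931 119.69553917]
```

View pics/w2.png

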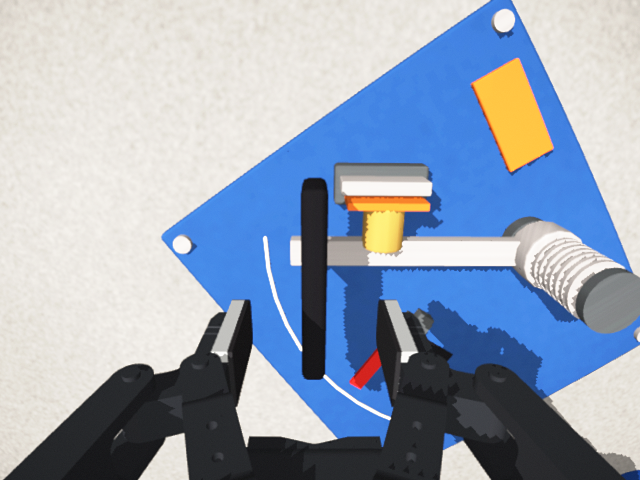

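```bash
python3 - <<'E'
from h import *; import pickle
s=pickle.load(open("s2.pkl","rb")); cm=wristcm(s)
h=ray("w",[[302,181],[326,181],[302,378],[325,378]],92,cm)[:,:2]; m=h.mean(0); print(h.round(1).tolist(),m,np.linalg.norm(h[0]-h[2]),np.linalg.norm(h[0]-h[1]))
d=m-s["tool_pos"][:2]; y=s["tcp_rot"][2]; print("tool x,y",d@[np.cos(y),np.sin(y)],d@[np.sin(y),-np.cos(y)],"yaw axis",np.arctan2(*(h[0]+h[1]-h[2]-h[3])[::-1]),y)
E
```

```text
[[608.7, 72.3], [616.2, 65.5], [539.7, -2.6], [548.4, -10.5]] [578.25604535  31.16099521] 101.81094728285669 10.151168363369173
tool x,y 2.6423856801923145 -0.5633224127605001 yaw axis 0.8339629866236455 0.836037251773627
```

```bash
python3 -m handwheel '[[1,0,20,0],[0.5,0,20,0],[0,0,9,0],[0,0,4,0],[0,0,0,0],[0,0,0,0]]';  python3 -m handwheel '[[0,0,0,0],[0,0,0,0],[0,0,0,0],[0,0,0,0],[0,0,0,0],[0,0,0,0],[0,0,0,0],[0,0,0,0]]' -1;python3 -m handwheel '[[0,0,0,0],[0,0,0,0],[0,0,0,0],[0,0,0,0]]'; python3 -c "
from workcell import manip;s=manip.observe();print(s['ft_torque'])"
```

```text
t: 3.53
tool_pos: [578.3, 29.9, 67.3]
tcp_rot: [3.141, -0.001, 0.837]
force: [-0.9, 0.2, 0.9]
opening: 51.1
t: 4.2
tool_pos: [577.4, 30.4, 66.8]
tcp_rot: [-3.141, -0.0, 0.837]
force: [-3.7, 1.2, 5.8]
opening: 11.0
t: 4.53
tool_pos: [577.4, 30.4, 66.8]
tcp_rot: [-3.141, -0.0, 0.838]
force: [-4.1, 2.3, 5.8]
opening: 11.1
[ 0.09505416  0.44353474 -0.20214333]
```

```bash
python3 -m handwheel '[[0,-0.5,-3,0],[0,-0.4,-3,0],[0,0,-3,0],[0,0,-3,0],[0,0,-2,0],[0,0,0,0],[0,0,0,0]]'; python3 -m handwheel '[[-4.89,0.09,0,-2],[-4.89,0.09,0,-2],[-4.89,0.09,0,-2],[-4.89,0.09,0,-2],[-4.89,0.09,0,-2]]'
```

```text
t: 5.12
tool_pos: [577.4, 29.8, 80.4]
tcp_rot: [3.141, -0.0, 0.837]
force: [3.8, -3.5, -5.8]
opening: 10.8
t: 5.53
tool_pos: [562.5, 10.9, 80.2]
tcp_rot: [3.141, -0.001, 1.013]
force: [4.3, -1.0, -5.5]
opening: 11.1
```

```bash
python3 -m handwheel '[[-4.89,0.29,0,-2],[-4.89,0.29,0,-2],[-4.89,0.09,0,-2],[-4.89,0.09,0,-2],[-4.89,0.09,0,-2],[-4.89,0.09,0,-2],[-4.89,0.09,0,-2],[-4.89,0.09,0,-2],[-4.89,0.09,0,-2],[-4.89,0.09,0,-2]]';python3 -m handwheel '[[-4.89,0.09,0,-2],[-4.89,0.09,0,-2],[-4.89,0.09,0,-2],[-4.89,0.09,0,-2],[-4.89,0.09,0,-2],[0,0,0,0],[0,0,0,0]]'
```

```text
t: 6.37
tool_pos: [543.5, -33.5, 80.0]
tcp_rot: [-3.14, -0.001, 1.363]
force: [1.3, 1.3, -6.8]
opening: 11.3
t: 6.95
tool_pos: [540.1, -57.6, 79.8]
tcp_rot: [-3.139, -0.001, 1.534]
force: [-0.9, 3.3, -6.3]
opening: 11.1
```

```bash
python3 -m handwheel '[[-4.89,0.09,0,-2],[-4.89,0.09,0,-2],[-4.89,0.09,0,-2],[-4.89,0.09,0,-2],[-4.89,0.09,0,-2],[-4.89,0.09,0,-2],[-4.89,0.09,0,-2],[-4.89,0.09,0,-2]]';python3 -m handwheel '[[-4.89,0.09,0,-2],[-4.89,0.09,0,-2],[-4.89,0.09,0,-2],[-4.89,0.09,0,-2],[-4.89,0.09,0,-2],[-4.89,0.09,0,-2],[-4.89,0.09,0,-2],[-4.89,0.09,0,-2],[0,0,0,0],[0,0,0,0]]';  python3 -c "
from workcell import manip;s=manip.observe();print(s['ft_torque'])"
```

```text
t: 7.62
tool_pos: [543.4, -96.6, 79.6]
tcp_rot: [-3.137, -0.002, 1.816]
force: [-3.9, 2.5, -6.6]
opening: 11.0
t: 8.45
tool_pos: [557.2, -133.0, 79.1]
tcp_rot: [-3.136, -0.004, 2.093]
force: [-6.0, 2.3, -6.6]
opening: 11.1
[ 0.35898256  1.66893747 -0.29612978]
```

```bash
python3 -m handwheel '[[0,-0.3,2,0],[0,0,2,0],[0,0,2,0],[0,0,2,0],[0,0,2,0],[0,0,1,0],[0,0,1,0],[0,0,0,0],[0,0,0,0]]'
```

```text
t: 9.2
tool_pos: [556.7, -133.4, 68.1]
tcp_rot: [-3.136, -0.002, 2.093]
force: [-10.1, 0.8, 3.6]
opening: 10.7
```

```bash
python3 - <<'E'
from h import *
s=manip.observe(); p,d=manip.grab_frame("wrist"); cv2.imwrite("pics/w3.png",p)
p,d=manip.grab_frame("scene"); cv2.imwrite("pics/s3.png",cv2.resize(p[230:370,180:370],None,fx=4,fy=4,interpolation=cv2.INTER_CUBIC))
E
```

```text
(no output)
```

View pics/w3.png

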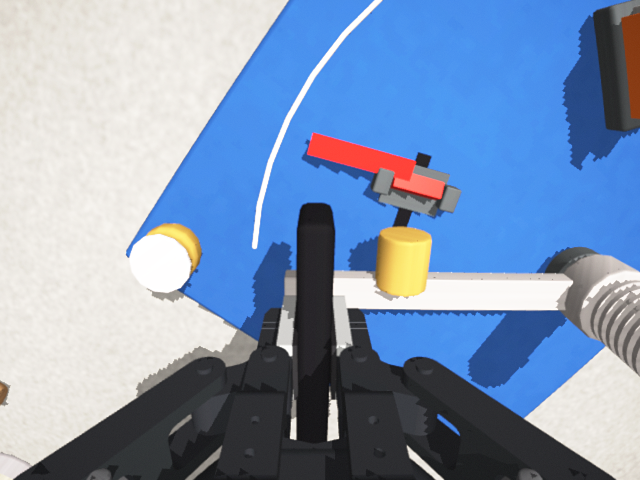

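View pics/s3.png

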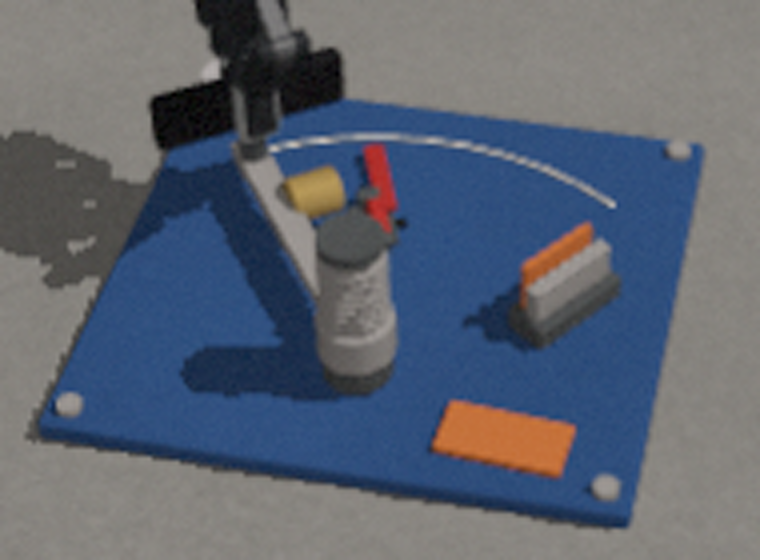

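```bash
cat > f.py <<'E'
from workcell import manip
import numpy as np
s=manip.observe();y=s["tcp_rot"][2];x=np.array([np.cos(y),np.sin(y)]);r=np.array([np.sin(y),-np.cos(y)])
f=np.array(s["force"]);P=np.array([681.3,-63.4]);d=np.array(s["tool_pos"][:2])-P
print("t %.2f swing_pos %.4f swing_yaw %.4f R %.1f z %.1f | Ftan %.2f Frad %.2f Fz %.2f Tz %.3f"%(s["t"],np.arctan2(d[1],d[0])%6.2832-2.407,y-0.836,np.hypot(*d),s["tool_pos"][2],f[:2]@x,f[:2]@r,f[2],s["ft_torque"][2]))
E
python3 f.py; python3 - <<'E'
from h import *
s=manip.observe(); cm=wristcm(s)
t=ray("w",[[418,173],[418,184],[418,197],[440,182],[380,160]],[21,21,21,21,16],cm)[:,:2]-[681.3,-63.4]
print(t.round(1).tolist(),np.linalg.norm(t,axis=1),np.arctan2(t[:,1],t[:,0])%6.2832-2.407)
e=ray("w",[[360,289],[540,291]],40,cm)[:,:2]-[681.3,-63.4]; print(e,np.arctan2(e[:,1],e[:,0])%6.2832-2.407)
p=cv2.imread("pics/w3.png");cv2.imwrite("pics/w3c.png",cv2.resize(p[120:320,280:480],None,fx=3,fy=3,interpolation=cv2.INTER_CUBIC))
E
```

```text
t 9.30 swing_pos 1.2463 swing_yaw 1.2567 R 142.9 z 68.1 | Ftan 6.23 Frad -9.27 Fz 3.07 Tz -0.181
[[-107.6, 1.1], [-104.6, -3.3], [-101.0, -8.5], [-96.0, 2.9], [-125.4, -3.1]] [107.63519971 104.67582956 101.35751661  96.07773656 125.48450538] [0.72434026 0.76568072 0.81849595 0.70445226 0.75905052]
[[-105.9579007   -56.96464901]
 [ -29.86434545  -14.96411425]] [1.2278929  1.19911023]
```

View pics/w3c.png

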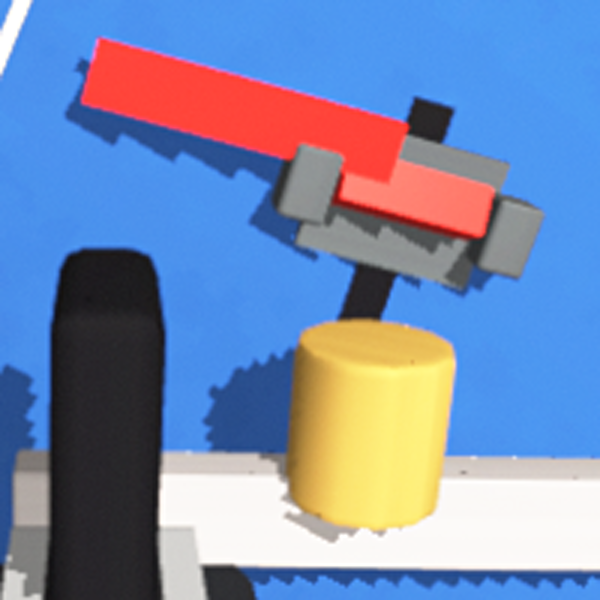

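```bash
sed -i 's/681.3,-63.4/679.7,-65.2/;s/2.407/2.390/' f.py; python3 -m handwheel '[[0,-0.5,0,0],[0,-0.4,-0.3,0],[0,0,0,0],[0,0,0,0]]'; python3 f.py; python3 -m handwheel '[[2.44,0.02,0,1],[2.44,0.02,0,1],[2.44,0.02,0,1],[2.44,0.02,0,1],[2.44,0.02,0,1],[2.44,0.02,0,1],[0,0,0,0],[0,0,0,0],[0,0,0,0]]'; python3 f.py
```

```text
t: 9.63
tool_pos: [556.7, -133.3, 68.4]
tcp_rot: [-3.137, -0.002, 2.093]
force: [-7.0, 1.4, -0.3]
opening: 10.9
t 9.63 swing_pos 1.2573 swing_yaw 1.2571 R 140.6 z 68.4 | Ftan 4.72 Frad -5.33 Fz -0.28 Tz -0.287
t: 10.38
tool_pos: [550.4, -120.0, 68.4]
tcp_rot: [-3.138, -0.002, 1.989]
force: [-6.4, 2.5, -0.1]
opening: 11.2
t 10.38 swing_pos 1.1523 swing_yaw 1.1525 R 140.5 z 68.4 | Ftan 4.86 Frad -4.83 Fz -0.09 Tz -0.250
```

```bash
python3 -m handwheel '[[1.83,0.01,0,0.75],[1.83,0.01,0,0.75],[1.83,0.01,0,0.75],[1.83,0.01,0,0.75],[1.83,0.01,0,0.75],[1.83,0.01,0.2,0.75],[0,0,0,0],[0,0,0,0]]'; python3 f.py;  python3 -m handwheel '[[1.22,0,0,0.5],[0,0,0,0]]'; python3 f.py; python3 -m handwheel '[[1.22,0,0,0.5],[0,0,0,0]]'; python3 f.py
```

```text
t: 11.05
tool_pos: [546.5, -109.6, 68.3]
tcp_rot: [-3.138, -0.001, 1.91]
force: [-5.1, 2.4, -0.7]
opening: 11.2
t 11.05 swing_pos 1.0735 swing_yaw 1.0741 R 140.4 z 68.3 | Ftan 3.97 Frad -4.03 Fz -0.65 Tz -0.309
t: 11.22
tool_pos: [546.1, -108.4, 68.3]
tcp_rot: [-3.138, -0.002, 1.901]
force: [-5.4, 2.0, -1.8]
opening: 10.7
t 11.22 swing_pos 1.0640 swing_yaw 1.0649 R 140.4 z 68.3 | Ftan 3.62 Frad -4.43 Fz -1.79 Tz -0.294
t: 11.38
tool_pos: [545.7, -107.2, 68.3]
tcp_rot: [-3.138, -0.002, 1.892]
force: [-5.6, 3.3, -0.2]
opening: 11.4
t 11.38 swing_pos 1.0553 swing_yaw 1.0561 R 140.5 z 68.3 | Ftan 4.90 Frad -4.27 Fz -0.20 Tz -0.273
```

```bash
for i in 1; do python3 -m handwheel '[[0.73,0,0,0.3],[0.73,0,0,0.3],[0,0,0,0]]' >/dev/null; python3 f.py;  python3 -m handwheel '[[0.73,0,0,0.3],[0.73,0,0,0.3],[0,0,0,0]]'>/dev/null; python3 f.py; python3 -m handwheel '[[0.73,0,0,0.3],[0.73,0,0,0.3],[0,0,0,0]]'>/dev/null; python3 f.py; done; python3 - <<'E'
from h import *
s=manip.observe(); p,d=manip.grab_frame("wrist"); cv2.imwrite("pics/w4.png",p);cv2.imwrite("pics/w4c.png",cv2.resize(p[160:340,280:480],None,fx=3,fy=3,interpolation=cv2.INTER_CUBIC))
E
```

```text
t 11.63 swing_pos 1.0452 swing_yaw 1.0460 R 140.4 z 68.3 | Ftan 4.16 Frad -4.22 Fz -0.93 Tz -0.332
t 11.88 swing_pos 1.0349 swing_yaw 1.0354 R 140.4 z 68.3 | Ftan 4.51 Frad -3.97 Fz -1.09 Tz -0.304
t 12.13 swing_pos 1.0245 swing_yaw 1.0249 R 140.4 z 68.3 | Ftan 4.54 Frad -4.53 Fz -1.46 Tz -0.283
```

View pics/w4c.png

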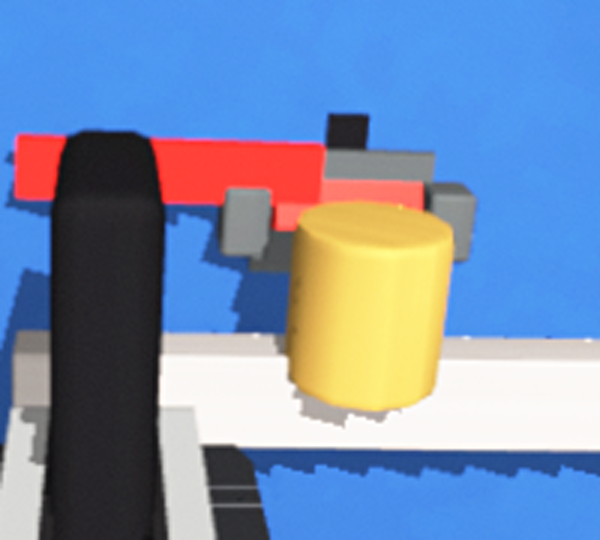

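```bash
python3 - <<'E'
from h import *
s=manip.observe(); cm=wristcm(s)
t=ray("w",[[380,220],[380,228],[380,236]],[21,21,21],cm)[:,:2]-[679.7,-65.2]
print(t.round(1).tolist(),np.linalg.norm(t,axis=1),np.arctan2(t[:,1],t[:,0])%6.2832-2.390)
E
python3 -m handwheel '[[0.73,0,0,0.3],[0.73,0,0,0.3],[0,0,0,0]]' >/dev/null; python3 f.py;  python3 -m handwheel '[[0.73,0,0,0.3],[0.73,0,0,0.3],[0,0,0,0]]'>/dev/null; python3 f.py; python3 -m handwheel '[[0.73,0,0,0.3],[0.73,0,0,0.3],[0,0,0,0]]'>/dev/null; python3 f.py
```

```text
[[-111.9, 0.4], [-110.5, -3.5], [-109.0, -7.4]] [111.85501463 110.50882085 109.28449073] [0.747765   0.78293014 0.81940882]
t 12.43 swing_pos 1.0139 swing_yaw 1.0145 R 140.4 z 68.3 | Ftan 4.72 Frad -4.11 Fz -1.35 Tz -0.313
t 12.68 swing_pos 1.0035 swing_yaw 1.0040 R 140.4 z 68.3 | Ftan 4.35 Frad -3.89 Fz -1.06 Tz -0.303
t 12.93 swing_pos 0.9931 swing_yaw 0.9936 R 140.3 z 68.3 | Ftan 4.45 Frad -4.85 Fz -1.53 Tz -0.294
```

```bash
python3 -m handwheel '[[0.49,0,0,0.2],[0.49,0,0,0.2],[0,0,0,0]]' >/dev/null; python3 f.py;  python3 -m handwheel '[[0.49,0,0,0.2],[0.49,0,0,0.2],[0,0,0,0]]'>/dev/null; python3 f.py; python3 -m handwheel '[[0.49,0,0,0.2],[0.49,0,0,0.2],[0,0,0,0]]'>/dev/null; python3 f.py; python3 -m handwheel '[[0.49,0,0,0.2],[0.49,0,0,0.2],[0,0,0,0]]'>/dev/null; python3 f.py
```

```text
t 13.18 swing_pos 0.9863 swing_yaw 0.9867 R 140.3 z 68.3 | Ftan 3.59 Frad -3.81 Fz -1.93 Tz -0.270
t 13.43 swing_pos 0.9791 swing_yaw 0.9797 R 140.3 z 68.3 | Ftan 4.33 Frad -2.68 Fz -2.49 Tz -0.282
t 13.68 swing_pos 0.9723 swing_yaw 0.9727 R 140.3 z 68.3 | Ftan 3.38 Frad -4.15 Fz -2.03 Tz -0.314
t 13.93 swing_pos 0.9654 swing_yaw 0.9657 R 140.3 z 68.3 | Ftan 4.58 Frad -4.05 Fz -1.14 Tz -0.310
```

```bash
cat >> f.py <<'E'
print("   Feq %.2f"%(f[:2]@x-s["ft_torque"][2]/.14))
E
python3 -m handwheel '[[0.49,0,0.3,0.2],[0.49,0,0,0.2],[0,0,0,0]]' >/dev/null; python3 f.py;  python3 -m handwheel '[[0.49,0,0,0.2],[0.49,0,0,0.2],[0,0,0,0]]'>/dev/null; python3 f.py; python3 -m handwheel '[[0.49,0,0,0.2],[0,0,0,0]]'>/dev/null; python3 f.py; python3 -m handwheel '[[0.49,0,0,0.2],[0,0,0,0]]'>/dev/null; python3 f.py
```

```text
t 14.18 swing_pos 0.9582 swing_yaw 0.9587 R 140.4 z 68.1 | Ftan 3.22 Frad -4.65 Fz -1.49 Tz -0.305
   Feq 5.41
t 14.43 swing_pos 0.9513 swing_yaw 0.9518 R 140.4 z 68.2 | Ftan 3.78 Frad -5.00 Fz -1.02 Tz -0.279
   Feq 5.77
t 14.60 swing_pos 0.9480 swing_yaw 0.9483 R 140.4 z 68.2 | Ftan 4.24 Frad -4.60 Fz -0.64 Tz -0.289
   Feq 6.30
t 14.77 swing_pos 0.9444 swing_yaw 0.9448 R 140.4 z 68.2 | Ftan 3.57 Frad -5.18 Fz -1.49 Tz -0.259
   Feq 5.42
```

```bash
cat >> f.py <<'E'
import sys; sys.exit(0 if f[:2]@x-s["ft_torque"][2]/.14>4 else 1)
E
python3 -m handwheel '[[0.37,0,0,0.15],[0.37,0,0,0.15],[0,0,0,0]]' >/dev/null; python3 f.py &&  python3 -m handwheel '[[0.37,0,0,0.15],[0.37,0,0,0.15],[0,0,0,0]]'>/dev/null && python3 f.py && python3 -m handwheel '[[0.37,0,0,0.15],[0.37,0,0,0.15],[0,0,0,0]]'>/dev/null && python3 f.py && python3 -m handwheel '[[0.37,0,0,0.15],[0.37,0,0,0.15],[0,0,0,0]]'>/dev/null && python3 f.py && python3 -m handwheel '[[0.24,0,0,0.1],[0.24,0,0,0.1],[0,0,0,0]]'>/dev/null && python3 f.py && python3 -m handwheel '[[0.24,0,0,0.1],[0.24,0,0,0.1],[0,0,0,0]]'>/dev/null && python3 f.py
```

```text
t 15.02 swing_pos 0.9392 swing_yaw 0.9396 R 140.4 z 68.2 | Ftan 3.93 Frad -4.48 Fz -0.96 Tz -0.358
   Feq 6.49
t 15.27 swing_pos 0.9340 swing_yaw 0.9343 R 140.4 z 68.2 | Ftan 4.60 Frad -3.79 Fz -0.46 Tz -0.329
   Feq 6.95
t 15.52 swing_pos 0.9288 swing_yaw 0.9291 R 140.3 z 68.2 | Ftan 3.50 Frad -4.96 Fz -0.75 Tz -0.272
   Feq 5.44
t 15.77 swing_pos 0.9233 swing_yaw 0.9239 R 140.3 z 68.2 | Ftan 3.92 Frad -4.71 Fz -0.74 Tz -0.327
   Feq 6.26
t 16.02 swing_pos 0.9203 swing_yaw 0.9204 R 140.4 z 68.2 | Ftan 3.64 Frad -4.03 Fz -1.41 Tz -0.319
   Feq 5.92
t 16.27 swing_pos 0.9165 swing_yaw 0.9170 R 140.3 z 68.2 | Ftan 5.05 Frad -4.29 Fz -1.25 Tz -0.277
   Feq 7.03
```

```bash
python3 -m handwheel '[[0.24,0,0,0.1],[0.24,0,0,0.1],[0,0,0,0]]' >/dev/null; python3 f.py &&  python3 -m handwheel '[[0.24,0,0,0.1],[0.24,0,0,0.1],[0,0,0,0]]'>/dev/null && python3 f.py && python3 -m handwheel '[[0.24,0,0,0.1],[0.24,0,0,0.1],[0,0,0,0]]'>/dev/null && python3 f.py && python3 -m handwheel '[[0.24,0,0,0.1],[0.24,0,0,0.1],[0,0,0,0]]'>/dev/null && python3 f.py && python3 -m handwheel '[[0.24,0,0,0.1],[0.24,0,0,0.1],[0,0,0,0]]'>/dev/null && python3 f.py && python3 -m handwheel '[[0.24,0,0,0.1],[0.24,0,0,0.1],[0,0,0,0]]'>/dev/null && python3 f.py
```

```text
t 16.52 swing_pos 0.9131 swing_yaw 0.9135 R 140.3 z 68.2 | Ftan 4.15 Frad -3.58 Fz -1.59 Tz -0.314
   Feq 6.39
t 16.77 swing_pos 0.9098 swing_yaw 0.9100 R 140.3 z 68.2 | Ftan 4.71 Frad -5.38 Fz -1.00 Tz -0.314
   Feq 6.96
t 17.02 swing_pos 0.9064 swing_yaw 0.9065 R 140.3 z 68.2 | Ftan 3.96 Frad -4.82 Fz -0.65 Tz -0.271
   Feq 5.89
t 17.27 swing_pos 0.9028 swing_yaw 0.9031 R 140.3 z 68.2 | Ftan 4.07 Frad -4.11 Fz -1.03 Tz -0.262
   Feq 5.93
t 17.52 swing_pos 0.8993 swing_yaw 0.8996 R 140.3 z 68.2 | Ftan 4.63 Frad -3.73 Fz -2.06 Tz -0.247
   Feq 6.39
t 17.77 swing_pos 0.8957 swing_yaw 0.8961 R 140.3 z 68.2 | Ftan 4.92 Frad -4.59 Fz -0.71 Tz -0.288
   Feq 6.97
```

```bash
python3 -m handwheel '[[0.24,0,0.2,0.1],[0.24,0,0,0.1],[0,0,0,0]]' >/dev/null; python3 f.py &&  python3 -m handwheel '[[0.24,0,0,0.1],[0.24,0,0,0.1],[0,0,0,0]]'>/dev/null && python3 f.py && python3 -m handwheel '[[0.24,0,0,0.1],[0.24,0,0,0.1],[0,0,0,0]]'>/dev/null && python3 f.py && python3 -m handwheel '[[0.24,0,0,0.1],[0.24,0,0,0.1],[0,0,0,0]]'>/dev/null && python3 f.py && python3 -m handwheel '[[0.24,0,0,0.1],[0.24,0,0,0.1],[0,0,0,0]]'>/dev/null && python3 f.py && python3 -m handwheel '[[0.24,0,0,0.1],[0.24,0,0,0.1],[0,0,0,0]]'>/dev/null && python3 f.py && python3 -m handwheel '[[0.24,0,0,0.1],[0.24,0,0,0.1],[0,0,0,0]]'>/dev/null && python3 f.py
```

```text
t 18.02 swing_pos 0.8924 swing_yaw 0.8926 R 140.4 z 68.1 | Ftan 4.48 Frad -4.27 Fz -0.54 Tz -0.255
   Feq 6.30
t 18.27 swing_pos 0.8890 swing_yaw 0.8891 R 140.4 z 68.0 | Ftan 3.72 Frad -4.66 Fz -0.53 Tz -0.320
   Feq 6.00
t 18.52 swing_pos 0.8854 swing_yaw 0.8856 R 140.4 z 68.0 | Ftan 3.87 Frad -3.79 Fz -0.68 Tz -0.278
   Feq 5.85
t 18.77 swing_pos 0.8820 swing_yaw 0.8821 R 140.4 z 68.0 | Ftan 3.87 Frad -4.01 Fz -0.56 Tz -0.303
   Feq 6.03
t 19.02 swing_pos 0.8786 swing_yaw 0.8787 R 140.3 z 68.1 | Ftan 4.15 Frad -3.80 Fz -0.13 Tz -0.290
   Feq 6.23
t 19.27 swing_pos 0.8751 swing_yaw 0.8752 R 140.4 z 68.1 | Ftan 4.71 Frad -4.69 Fz -0.44 Tz -0.292
   Feq 6.80
t 19.52 swing_pos 0.8716 swing_yaw 0.8717 R 140.4 z 68.1 | Ftan 4.26 Frad -4.57 Fz -0.53 Tz -0.254
   Feq 6.07
```

```bash
python3 -m handwheel '[[0.24,0,0.3,0.1],[0.24,0,0,0.1],[0,0,0,0]]' >/dev/null; python3 f.py &&  python3 -m handwheel '[[0.24,0,0,0.1],[0.24,0,0,0.1],[0,0,0,0]]'>/dev/null && python3 f.py && python3 -m handwheel '[[0.24,0,0,0.1],[0.24,0,0,0.1],[0,0,0,0]]'>/dev/null && python3 f.py && python3 -m handwheel '[[0.24,0,0,0.1],[0.24,0,0,0.1],[0,0,0,0]]'>/dev/null && python3 f.py && python3 -m handwheel '[[0.24,0,0,0.1],[0.24,0,0,0.1],[0,0,0,0]]'>/dev/null && python3 f.py && python3 -m handwheel '[[0.24,0,0,0.1],[0.24,0,0,0.1],[0,0,0,0]]'>/dev/null && python3 f.py && python3 -m handwheel '[[0.24,0,0,0.1],[0.24,0,0,0.1],[0,0,0,0]]'>/dev/null && python3 f.py
```

```text
t 19.77 swing_pos 0.8679 swing_yaw 0.8683 R 140.4 z 67.9 | Ftan 4.37 Frad -5.84 Fz -0.06 Tz -0.210
   Feq 5.87
t 20.02 swing_pos 0.8646 swing_yaw 0.8648 R 140.4 z 67.8 | Ftan 4.25 Frad -5.43 Fz 2.44 Tz -0.297
   Feq 6.37
t 20.27 swing_pos 0.8611 swing_yaw 0.8613 R 140.4 z 67.9 | Ftan 3.93 Frad -4.82 Fz 0.52 Tz -0.280
   Feq 5.93
t 20.52 swing_pos 0.8577 swing_yaw 0.8578 R 140.4 z 67.9 | Ftan 3.72 Frad -5.07 Fz 0.70 Tz -0.273
   Feq 5.67
t 20.77 swing_pos 0.8542 swing_yaw 0.8543 R 140.4 z 67.9 | Ftan 3.91 Frad -5.10 Fz 1.81 Tz -0.273
   Feq 5.86
t 21.02 swing_pos 0.8510 swing_yaw 0.8508 R 140.4 z 67.9 | Ftan 3.98 Frad -5.30 Fz 0.79 Tz -0.297
   Feq 6.10
t 21.27 swing_pos 0.8473 swing_yaw 0.8473 R 140.4 z 67.9 | Ftan 4.42 Frad -5.44 Fz 1.96 Tz -0.260
   Feq 6.28
```

```bash
python3 -m handwheel '[[0.24,0,0,0.1],[0.24,0,0,0.1],[0,0,0,0]]' >/dev/null; python3 f.py &&  python3 -m handwheel '[[0.24,0,0,0.1],[0.24,0,0,0.1],[0,0,0,0]]'>/dev/null && python3 f.py && python3 -m handwheel '[[0.24,0,0,0.1],[0.24,0,0,0.1],[0,0,0,0]]'>/dev/null && python3 f.py && python3 -m handwheel '[[0.24,0,0,0.1],[0.24,0,0,0.1],[0,0,0,0]]'>/dev/null && python3 f.py && python3 -m handwheel '[[0.24,0,0,0.1],[0.24,0,0,0.1],[0,0,0,0]]'>/dev/null && python3 f.py && python3 -m handwheel '[[0.24,0,0,0.1],[0.24,0,0,0.1],[0,0,0,0]]'>/dev/null && python3 f.py && python3 -m handwheel '[[0.24,0,0,0.1],[0.24,0,0,0.1],[0,0,0,0]]'>/dev/null && python3 f.py
```

```text
t 21.52 swing_pos 0.8440 swing_yaw 0.8438 R 140.4 z 67.9 | Ftan 3.93 Frad -4.90 Fz 1.00 Tz -0.270
   Feq 5.85
t 21.77 swing_pos 0.8406 swing_yaw 0.8403 R 140.4 z 67.9 | Ftan 4.74 Frad -5.45 Fz 0.57 Tz -0.290
   Feq 6.81
t 22.02 swing_pos 0.8381 swing_yaw 0.8370 R 140.4 z 67.9 | Ftan 3.35 Frad -4.96 Fz 0.38 Tz -0.195
   Feq 4.75
t 22.27 swing_pos 0.8363 swing_yaw 0.8335 R 140.4 z 67.9 | Ftan 3.30 Frad -3.83 Fz 0.63 Tz -0.093
   Feq 3.97
```

```bash
python3 -m handwheel '[[0,0,0,0]]' >/dev/null; python3 f.py; python3 -m handwheel '[[0.24,0,0,0.1],[0,0,0,0]]' >/dev/null; python3 f.py; python3 -m handwheel '[[0,0,0,0]]' >/dev/null; python3 f.py
```

```text
t 22.35 swing_pos 0.8364 swing_yaw 0.8335 R 140.4 z 67.9 | Ftan 3.63 Frad -4.95 Fz 1.57 Tz -0.154
   Feq 4.73
t 22.52 swing_pos 0.8354 swing_yaw 0.8317 R 140.3 z 67.9 | Ftan 2.48 Frad -4.79 Fz 2.21 Tz -0.130
   Feq 3.41
t 22.60 swing_pos 0.8356 swing_yaw 0.8318 R 140.3 z 68.0 | Ftan 2.17 Frad -5.16 Fz 1.78 Tz -0.104
   Feq 2.91
```

```bash
python3 -m handwheel '[[0.24,0,0,0.1],[0,0,0,0]]' >/dev/null; python3 f.py; python3 -m handwheel '[[0,0,0,0]]' >/dev/null; python3 f.py;  python3 -m handwheel '[[0,0,0,0]]' >/dev/null; python3 f.py
```

```text
t 22.77 swing_pos 0.8346 swing_yaw 0.8301 R 140.3 z 68.0 | Ftan 1.75 Frad -4.51 Fz 2.27 Tz -0.044
   Feq 2.06
t 22.85 swing_pos 0.8347 swing_yaw 0.8301 R 140.4 z 68.0 | Ftan 2.43 Frad -4.74 Fz 1.15 Tz -0.082
   Feq 3.02
t 22.93 swing_pos 0.8347 swing_yaw 0.8300 R 140.3 z 68.0 | Ftan 2.55 Frad -4.71 Fz 1.08 Tz -0.044
   Feq 2.87
```

```bash
python3 -m handwheel '[[0.24,0,0,0.1],[0,0,0,0]]' >/dev/null; python3 f.py; python3 -m handwheel '[[0,0,0,0]]' >/dev/null; python3 f.py;  python3 -m handwheel '[[0,0,0,0]]' >/dev/null; python3 f.py; python3 -m handwheel '[[0.24,0,0,0.1],[0,0,0,0]]' >/dev/null; python3 f.py; python3 -m handwheel '[[0,0,0,0]]' >/dev/null; python3 f.py;  python3 -m handwheel '[[0,0,0,0]]' >/dev/null; python3 f.py
```

```text
t 23.10 swing_pos 0.8338 swing_yaw 0.8282 R 140.3 z 68.0 | Ftan 1.62 Frad -5.73 Fz 1.17 Tz -0.024
   Feq 1.79
t 23.18 swing_pos 0.8337 swing_yaw 0.8283 R 140.3 z 68.0 | Ftan 2.24 Frad -4.76 Fz 0.95 Tz -0.047
   Feq 2.58
t 23.27 swing_pos 0.8335 swing_yaw 0.8284 R 140.3 z 68.0 | Ftan 1.66 Frad -5.39 Fz 2.60 Tz -0.074
   Feq 2.19
t 23.43 swing_pos 0.8327 swing_yaw 0.8265 R 140.3 z 68.0 | Ftan 2.19 Frad -4.64 Fz 2.55 Tz 0.043
   Feq 1.88
t 23.52 swing_pos 0.8330 swing_yaw 0.8266 R 140.3 z 68.0 | Ftan 1.42 Frad -5.31 Fz 2.62 Tz 0.007
   Feq 1.37
t 23.60 swing_pos 0.8327 swing_yaw 0.8266 R 140.3 z 68.0 | Ftan 2.05 Frad -5.36 Fz 2.27 Tz 0.022
   Feq 1.89
```

```bash
python3 -m handwheel '[[0.24,0,0,0.1],[0,0,0,0]]' >/dev/null; python3 f.py; python3 -m handwheel '[[0,0,0,0]]' >/dev/null; python3 f.py;  python3 -m handwheel '[[0,0,0,0]]' >/dev/null; python3 f.py; python3 -m handwheel '[[0.24,0,0,0.1],[0,0,0,0]]' >/dev/null; python3 f.py; python3 -m handwheel '[[0,0,0,0]]' >/dev/null; python3 f.py;  python3 -m handwheel '[[0,0,0,0]]' >/dev/null; python3 f.py;  python3 -m handwheel '[[0,0,0,0]]' >/dev/null; python3 f.py
```

```text
t 23.77 swing_pos 0.8321 swing_yaw 0.8249 R 140.3 z 68.0 | Ftan 1.42 Frad -4.54 Fz 1.58 Tz 0.075
   Feq 0.88
t 23.85 swing_pos 0.8324 swing_yaw 0.8249 R 140.3 z 68.0 | Ftan 2.60 Frad -5.35 Fz 3.10 Tz 0.102
   Feq 1.87
t 23.93 swing_pos 0.8325 swing_yaw 0.8249 R 140.3 z 68.0 | Ftan 1.83 Frad -5.81 Fz 2.45 Tz 0.102
   Feq 1.10
t 24.10 swing_pos 0.8312 swing_yaw 0.8232 R 140.3 z 68.0 | Ftan 0.94 Frad -5.89 Fz 2.51 Tz 0.100
   Feq 0.23
t 24.18 swing_pos 0.8314 swing_yaw 0.8231 R 140.3 z 68.0 | Ftan 0.83 Frad -5.92 Fz 2.86 Tz 0.131
   Feq -0.11
t 24.27 swing_pos 0.8315 swing_yaw 0.8232 R 140.3 z 68.0 | Ftan 1.39 Frad -4.96 Fz 2.96 Tz 0.069
   Feq 0.89
t 24.35 swing_pos 0.8312 swing_yaw 0.8231 R 140.3 z 68.0 | Ftan 1.52 Frad -5.05 Fz 4.15 Tz 0.119
   Feq 0.67
```

```bash
python3 -m handwheel '[[0,-0.3,0,0],[0,-0.3,0,0],[0,0,0,0]]' >/dev/null; python3 f.py; python3 -m handwheel '[[0,0,0,0]]' >/dev/null; python3 f.py;  python3 -m handwheel '[[0,0,0,0]]' >/dev/null; python3 f.py
```

```text
t 24.60 swing_pos 0.8325 swing_yaw 0.8235 R 140.4 z 67.9 | Ftan 2.00 Frad -5.41 Fz 3.46 Tz 0.193
   Feq 0.62
t 24.68 swing_pos 0.8328 swing_yaw 0.8234 R 140.4 z 67.8 | Ftan 1.74 Frad -5.48 Fz 4.80 Tz 0.152
   Feq 0.66
t 24.77 swing_pos 0.8328 swing_yaw 0.8235 R 140.4 z 67.8 | Ftan 2.94 Frad -6.43 Fz 3.47 Tz 0.168
   Feq 1.74
```

```bash
python3 -m handwheel '[[0.2,0,0,0],[0,0,0,0]]' >/dev/null; python3 f.py; python3 -m handwheel '[[0,0,0,0]]' >/dev/null; python3 f.py;  python3 -m handwheel '[[0,0,0,0]]' >/dev/null; python3 f.py; python3 -m handwheel '[[0,0,0,0]]' >/dev/null; python3 f.py
```

```text
t 24.93 swing_pos 0.8326 swing_yaw 0.8233 R 140.4 z 67.8 | Ftan 1.65 Frad -5.16 Fz 3.53 Tz 0.166
   Feq 0.46
t 25.02 swing_pos 0.8324 swing_yaw 0.8233 R 140.4 z 67.8 | Ftan -0.25 Frad -6.31 Fz 2.97 Tz 0.156
   Feq -1.37
t 25.10 swing_pos 0.8325 swing_yaw 0.8233 R 140.4 z 67.8 | Ftan 1.38 Frad -6.22 Fz 3.46 Tz 0.189
   Feq 0.03
t 25.18 swing_pos 0.8323 swing_yaw 0.8234 R 140.4 z 67.8 | Ftan 1.08 Frad -4.55 Fz 3.50 Tz 0.192
   Feq -0.29
```

```bash
python3 -m handwheel '[[0,0,0,0],[0,0,0,0],[0,0,0,0]]' -0.5; python3 f.py; python3 -m handwheel '[[0,0,0,0],[0,0,0,0]]' -0.1; python3 f.py; python3 - <<'E'
from h import *
p,d=manip.grab_frame("wrist"); cv2.imwrite("pics/w5.png",p)
E
```

```text
t: 25.43
tool_pos: [541.4, -76.9, 67.9]
tcp_rot: [3.14, 0.0, 1.659]
force: [0.8, 0.3, -0.4]
opening: 21.0
t 25.43 swing_pos 0.8360 swing_yaw 0.8227 R 138.8 z 67.9 | Ftan 0.22 Frad 0.78 Fz -0.35 Tz -0.028
   Feq 0.42
t: 25.6
tool_pos: [540.8, -76.9, 67.7]
tcp_rot: [3.141, -0.0, 1.659]
force: [1.0, -0.6, 0.8]
opening: 38.3
t 25.60 swing_pos 0.8355 swing_yaw 0.8229 R 139.4 z 67.7 | Ftan -0.74 Frad 0.96 Fz 0.78 Tz -0.042
   Feq -0.43
```

View pics/w5.png

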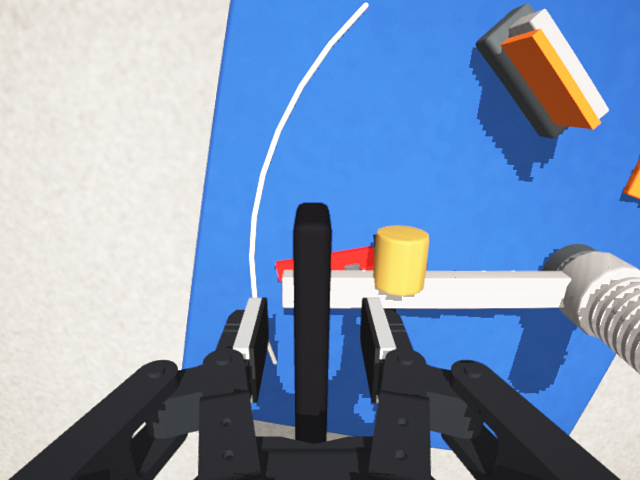

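```bash
python3 -m handwheel '[[0,0,-3,0],[0,0,-6,0],[0,0,-10,0],[0,0,-12,0],[0,0,-15,0],[0,0,-20,0],[0,0,-20,0],[0,0,-20,0],[0,0,-10,0],[0,0,0,0]]';python3 -m handwheel '[[0,0,0,0],[0,0,0,0]]'; python3 - <<'E'
from h import *
for n in("wrist","top","scene"):
    p,d=manip.grab_frame(n); 
    if n=="scene": p=cv2.resize(p[230:370,180:370],None,fx=4,fy=4)
    cv2.imwrite(f"pics/e_{n}.png",p)
E
```

```text
t: 26.48
tool_pos: [541.7, -76.6, 186.6]
tcp_rot: [3.137, 0.001, 1.659]
force: [0.9, -0.5, -0.3]
opening: 38.3
t: 26.65
tool_pos: [539.8, -77.1, 182.8]
tcp_rot: [-3.14, 0.0, 1.659]
force: [-0.3, 0.3, -0.2]
opening: 38.5
```

View pics/e_wrist.png

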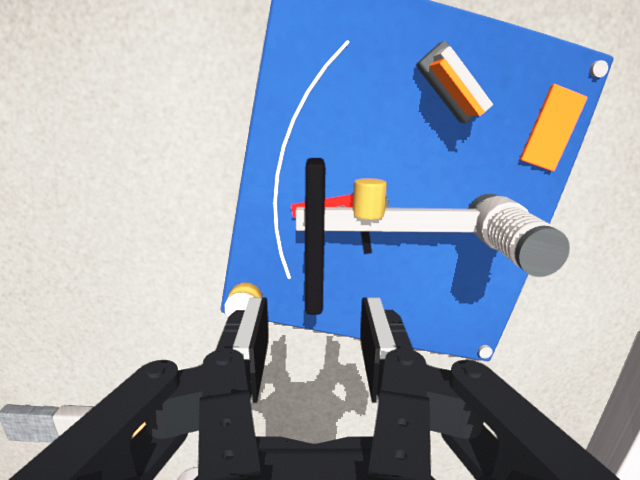

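View pics/e_scene.png

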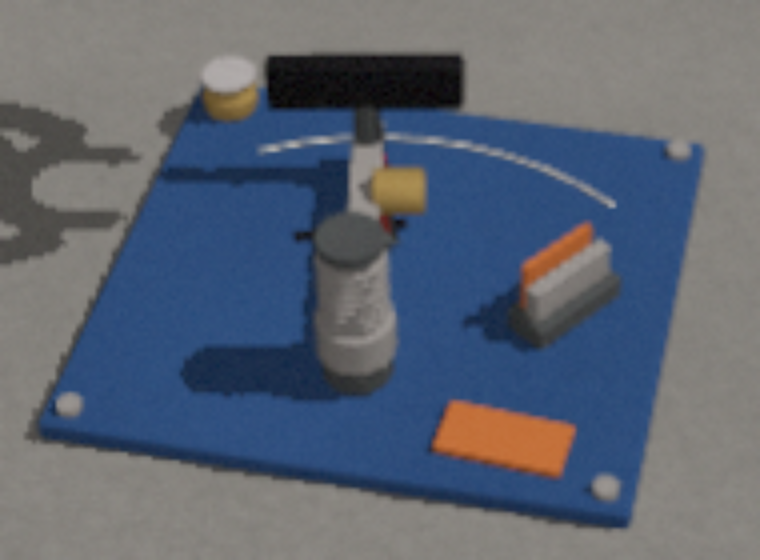

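The arm is hanging on the tooth with the gripper well clear. The tin and the spare plate are where they were, so I'm handing the job in.

```bash
python3 -c "
from workcell import manip;print(manip.sign_off())"
```

```text
the job is handed in; nothing more can be done
None
```

The coating impact tester is cocked and handed in at about 27 s. The hammer arm hangs on the red tooth at a swing of about 0.83 rad, inside the required 0.78 to 1.13. The hand-in gave no verdict.

- **What I did:** I pinched the handle, lifted it about 13 mm and drew it back to 1.26 rad. I lowered it there and eased it forward in fine steps. The tooth began to take the load at about 0.838 rad. I stopped when the handle force had fallen from about 6 N to about 0 N, then opened the jaws and rose about 115 mm.
- **Last checks:** After the release and the retreat the force readings were only noise. The final wrist and scene pictures show the arm still drawn on the catch, with the tin and the spare plate in place. I compared those two only by eye, and took a final top picture but did not look at it for the other bystanders.
- **What disagreed:**
  - The top and wrist cameras differed by about 4 mm. I corrected the pivot from the measured arc.
  - A radial force of about 5 N stayed on the grip until release, and my small corrections did not remove it.
  - The tool stood about 1 mm higher when lowered than when I first gripped the handle. I put that down to the handle slipping in the pads, since the upward force showed the arm resting on its stop.

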